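Nest the parked cups and draw the tongs out from under the half lid

TASK

Two steel cups are parked in the open half of the food pan, either side of the handle of the tongs: nest them upright in the largest cup on the counter, the medium one inside the large one and the small one inside the medium. Then draw the tongs out handle end first, tilting them up through the opening beside the half lid, and finish still holding them in the gripper, all of the tongs about a hand's breadth clear above the pan and touching nothing else. Do not tip a cup over or push the other things on the counter about.

Things in the scene. Friction and masses are not known exactly. Their poses are not given: they have to be found in the camera images.
- pan: Fixed steel food pan. Origin: centre of underside. Inside 290 mm along its y, 180 mm along its x (314 x 204 over flange and lid), walls 3 mm, floor top z = 3 mm, rim z = 70 mm. A fixed half lid (5 mm thick, underside z = 70 mm, strap handle to z = 99 mm across it at y = +98 mm) covers its +y half; the -y half is open, y = -145 to +2 mm.
- pan_lid_edge (a point): Middle of the half lid's free edge (underside), at x = 0, y = +2 mm, z = 70 mm in the pan's frame; axes as the pan's. The opening lies on its -y side.
- tongs: Rigid steel tongs lying on their side on the pan's floor, 254 mm long, 0.13 kg. Origin: underside at mid-length; own y runs to the handle end (y = +127 mm, at the pan's -y end); tips at y = -127 mm. Widest (own x) 56 mm and 28 mm thick (own z) near y = -100; 41 mm wide at y = 0, 35 at 28, 21 at 56, 17 at 98 to 127; handle 13 to 18 mm thick about z = 14 mm.
- tongs_grip (a point): Good grasping point on the tongs' handle part: own y = 66 mm, mid-thickness; about 20 mm wide along own x there. It lies about 10 mm above the pan's floor at the start. Axes as the tongs'.
- tongs_handle (a point): Point on the tongs' centre line 7 mm inside the handle end (y = +120 mm, z = 14 mm).
- tongs_tips (a point): Point on the tongs' centre line 7 mm inside the tip end (y = -120 mm, z = 14 mm), under the lid at the start.
- cup_large: Largest of three open, tapered round steel cups: 90 mm tall, 86 mm across the rim, 68 mm across the foot, wall 3 mm, floor 4 mm thick; 0.16 kg; stands empty on the counter to the right of the pan. Origin: centre of its underside, z up.
- cup_medium: Medium cup of the same shape: 86 mm tall, 68 mm across the rim, 52 mm across the foot, wall 3 mm, floor 4 mm; about 0.11 kg. Stands on the pan's floor in the open half, on one side of the tongs' handle; its rim stands about 19 mm above the pan's rim. Origin: centre of its underside, z up.
- cup_small: Small cup of the same shape: 80 mm tall, 52 mm across the rim, 38 mm across the foot, wall 3 mm, floor 4 mm; about 0.08 kg. Stands on the pan's floor on the other side of the tongs' handle; its rim stands about 13 mm above the pan's rim. Origin: centre of its underside, z up.
- dip_white: Bystander: white lidded plastic dip cup, 69 mm across, 34 mm tall, on the counter near the largest cup. Origin: centre of its underside.
- dip_red: Bystander: red lidded plastic dip cup, 69 mm across, 34 mm tall, on the counter near the largest cup. Origin: centre of its underside.
- cheese_shaker: Bystander: glass shaker with a pale filling and a perforated cap, 73 mm across, 119 mm tall, behind the largest cup. Origin: centre of its underside.
- can: Bystander: drinks can, 66 mm across, 115 mm tall, on the counter left of the pan. Origin: centre of its underside.
- order_pad: Bystander: order pad lying on the counter at the left, 152 x 92 x 11 mm. Origin: centre of its underside.
Mind the look-alikes: they are no part of the job. What is shaped like the cup_medium but orange is not meant.

How it is judged (in metres and radians):
On the way, in this order (a step that is already met when the one before it is completed fails the run):
1. the medium cup stands inside the large cup and the small cup inside the medium one, upright on the counter and let go (horizontal distance between cup_medium and cup_large below 0.01 m and z of cup_medium in the frame of cup_large between 0 and 0.012 m and angle between each of cup_medium, cup_small's own z axis and vertical below 0.2 rad and horizontal distance between cup_small and cup_medium below 0.01 m and z of cup_small in the frame of cup_medium between 0 and 0.012 m and angle between cup_large's own z axis and vertical below 0.1 rad and height (world z) of cup_large below 0.006 m and contact force between each of cup_medium, cup_small and the fingers below 0.1 N), for 0.2 s.
2. the tongs are tilted up through the opening: the handle end above the lid while the tips are still down in the pan (z of tongs_handle in the frame of pan above 0.085 m and z of tongs_tips in the frame of pan below 0.062 m and angle between tongs's own z axis and vertical above 0.15 rad), for 0.05 s.
At the end, for the whole second after the job is handed in: Tongs held still in the gripper, both ends over 140 mm above the counter (70 mm above the pan's rim), touching neither pan nor cups; small cup in medium in large, axes within 10 mm, each within 12 mm of the foot below, tilt under 0.2 rad, large cup on the counter (height (world z) of each of tongs_tips, tongs_handle above 0.14 m and contact force between tongs and the fingers above 1 N and contact force between tongs and pan below 0.1 N and contact force between tongs and cup_large below 0.1 N and contact force between tongs and cup_medium below 0.1 N and contact force between tongs and cup_small below 0.1 N and linear speed of tongs below 0.05 m/s and horizontal distance between cup_medium and cup_large below 0.01 m and z of cup_medium in the frame of cup_large between 0 and 0.012 m and angle between each of cup_medium, cup_small's own z axis and vertical below 0.2 rad and horizontal distance between cup_small and cup_medium below 0.01 m and z of cup_small in the frame of cup_medium between 0 and 0.012 m and angle between cup_large's own z axis and vertical below 0.1 rad and height (world z) of cup_large below 0.006 m); the arm keeps its last pose, push and grip.
It fails at once if a cup is tipped over (angle between any of cup_large, cup_medium, cup_small's own z axis and vertical above 0.6 rad).
It fails at once if another thing on the counter is pushed more than 30 mm or tipped (distance of any of dip_white, dip_red, cheese_shaker, can, order_pad from where it was at the start of the episode above 0.03 m or angle between any of dip_white, dip_red, cheese_shaker, can, order_pad's own z axis and vertical above 0.5 rad).
It also fails if it takes over 72 s, if anything falls off the work surface, if the arm or the gripper's body presses on something with over 40 N, if the wrist force passes 120 N, or if a joint passes its speed limit or range.

ROBOT

A 6-joint arm with a two-finger parallel gripper is mounted at the origin on a cart in front of the work surface, level with it; the furniture and walls round the work are solid. World frame = base frame: x ahead of the robot, y to its left, z up, the work surface at z = 0. Lengths are in mm, angles in degrees, forces in N, time in s.
With the tool pointing down it reaches from about 350 to 850 mm from the base axis. Payload 8.1 kg.
Tool frame: the origin (TCP) lies at the centre of the arm's flange, where the gripper is bolted on; the fingertips stand 173 mm ahead of it and the grasp point (between the pads) lies 155 mm ahead of it; z points along the fingers, y is the line along which they close (so a half turn about z gives the same grasp; the last joint's range is limited). The gripper opens to 85 mm and grips with 20 to 120 N. Pads are 22 mm wide; open, the fingers measure 114 mm over their backs; the gripper's body (76 mm by 85 mm) begins 54 mm behind the grasp point. The pads swing forward as they close: fully open they stand 13 mm farther back than shut.
Start: joints at [59.049, 7.471, 85.268, -0, 87.261, -4.893], TCP at [263.55, 539.025, 404.692] pointing down, gripper open.
Joint ranges: [-169.43, 169.43], [-51.17, 129.36], [1.28, 143.12], [-76.62, 256.62], [0, 156.53], [-152.29, 152.29]. Speed limits (degrees/s): [136.94, 136.94, 159.86, 180, 180, 180].

INTERFACE

Orientations are given as [roll, pitch, yaw] about the fixed x, y, z axes, in that order (R = Rz(yaw) Ry(pitch) Rx(roll)).
In Python, from bench import * gives the robot as it stands.
- The arm moves only by the shell command python3 -m jog 'ROWS' [FORCE]. ROWS is text: rows parted by semicolons, each of 7 numbers parted by spaces: the shift along the tool's x, y, z scaled (see below), then the turn, a rotation vector about the tool's x, y, z scaled (see below), then the closure, from -1 (fully open) to 1 (shut). In form: tx ty tz wx wy wz hand; .... A call has 1 to 5 rows; each row shifts and turns the commanded pose from where the row before left it, along the tool's axes as they then stand; what a row does not reach is not made up. The controller multiplies each number of a shift by 0.1 m and each number of a turn by 60 degrees. A row lasts 1/8 s, in which the tool goes at most 62.5 mm and 10.7 degrees, less where a joint would pass 70% of its speed; a pose out of reach is approached as far as the arm can. A call with a number of a shift or a turn outside -1 to 1 is refused whole. A call with a gripper value outside its range is refused whole. The fingers move at their own pace and stop on an object; FORCE is the grip in N (left out, the last holds). Time passes only in rows, so rows that do not move let the fingers close. It gives the time, the measured TCP pose, the force, the opening and the grip force at its end, in the units of the state.
- sense(): the state, without advancing time (a new reading comes with each control period).
- snapshot(name): name is "scene" or "side" or "wrist"; returns a dict with "img" (480x640x3 uint8, red, green, blue), "fx", "fy", "cx", "cy" (pixels), "dist" ([k1, k2, p1, p2, k3] as OpenCV has them; the pictures are not rectified), "extrinsics" (4x4, takes a point from camera to world coordinates). Camera axes: x right, y down, z forward; pixel columns grow to the right and rows downward; lengths in mm; the calibration is good to about 2 mm. A picture is of the moment at which its call begins. There is no depth.
- hand_in(): hands the job in; it is judged then, once.
The state is a dict: "time": time; "joint_pos": joint angles; "qd": joint speeds; "joint_efforts": joint torques, N m; "tool_pos": TCP position; "tcp_rot": TCP orientation; "ft_force": force on the tool from outside, world axes, zero at the start; "wrist_torque": the same for the moment, N m; "finger_gap": finger opening in mm; "grip_force": force on a finger pad.
Only numpy, scipy, OpenCV 4.12 (cv2) and the standard library are available. Lean on these libraries where they do the work, as an engineer would, in place of code of your own. Each camera call takes 0.05 s, during which the arm holds its last target. There are 200 camera calls.

## Working session

There is one attempt and no reset: what is moved stays moved. The work goes in short steps, Python scripts to look and compute and a shell command to move; the robot and the scene stay as the last step left them, time stands still between calls to the robot, and variables do not carry over. Pictures are saved under pics/ and viewed, at most 14 in all, crops included, and the job is handed in when it is done.

```bash
mkdir -p pics; ls; python3 - <<'E'
from bench import *
import cv2
for n in ["scene","side"]:
    s=snapshot(n); cv2.imwrite(f"pics/{n}0.png",s["img"][:,:,::-1]); print(n,s["fx"],s["fy"],s["cx"],s["cy"],s["dist"]); print(s["extrinsics"])
print(sense())
E
```

```text
pics
scene 574.9675948572781 574.9675948572781 329.4346015772256 242.81973079161725 [-0.00251645  0.          0.          0.          0.        ]
[[ 6.94165165e-01 -5.66457995e-01  4.44139690e-01 -2.65781074e+02]
 [-7.19591569e-01 -5.30703806e-01  4.47818539e-01 -7.73082354e+02]
 [-1.79637678e-02 -6.30459206e-01 -7.76014492e-01  1.51268892e+03]
 [ 0.00000000e+00  0.00000000e+00  0.00000000e+00  1.00000000e+00]]
side 502.07042517471086 502.07042517471086 318.1926074158449 240.29250105442748 [-0.1331702  0.         0.         0.         0.       ]
[[ 8.99323383e-01 -2.10567195e-01  3.83247843e-01 -6.53635429e+01]
 [-4.37284156e-01 -4.32771643e-01  7.88347177e-01 -1.23415387e+03]
 [-1.41254765e-04 -8.76567260e-01 -4.81279357e-01  8.67919857e+02]
 [ 0.00000000e+00  0.00000000e+00  0.00000000e+00  1.00000000e+00]]
{'time': 0.1, 'joint_pos': array([ 5.90491920e+01,  7.51240082e+00,  8.53240773e+01, -3.77902899e-04,
        8.72605049e+01, -4.89236306e+00]), 'qd': array([ 0.01015716, -0.17054651, -0.13003977, -0.06888035, -0.1733459 ,
        0.13126292]), 'joint_efforts': array([ 1.99980750e-04, -5.70949888e+01, -5.01941156e+01, -2.38688308e-04,
        8.12990387e-03,  3.34779236e-05]), 'tool_pos': array([263.44148549, 538.8441025 , 403.72224071]), 'tcp_rot': array([-1.79903338e+02, -7.89504483e-03,  1.53941567e+02]), 'ft_force': array([ 0.24004202, -0.98494631,  0.30280081]), 'wrist_torque': array([ 0.03181587, -0.0178253 , -0.01833229]), 'grip_force': 0.0, 'finger_gap': 85.30511959735944}
```

View pics/scene0.png

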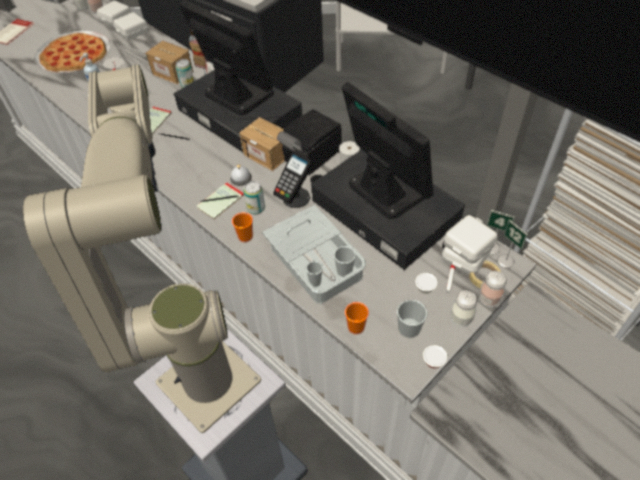

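View pics/side0.png

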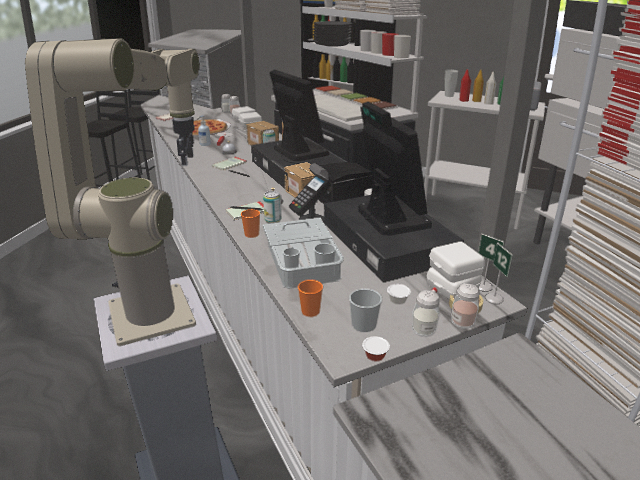

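The scene view shows the pan around (315,252), with the small cup at (314,270), the medium at (345,260), the large at (410,318) and orange look-alikes at (357,317) and (243,227). Zooming in.

```bash
python3 - <<'E'
import cv2,numpy as np
a=cv2.imread("pics/scene0.png")[200:350,260:460]; b=cv2.imread("pics/side0.png")[210:360,250:450]
cv2.imwrite("pics/sceneZ.png",cv2.resize(a,(800,600),interpolation=cv2.INTER_CUBIC)); cv2.imwrite("pics/sideZ.png",cv2.resize(b,(800,600),interpolation=cv2.INTER_CUBIC))
E
```

```text
(no output)
```

View pics/sceneZ.png

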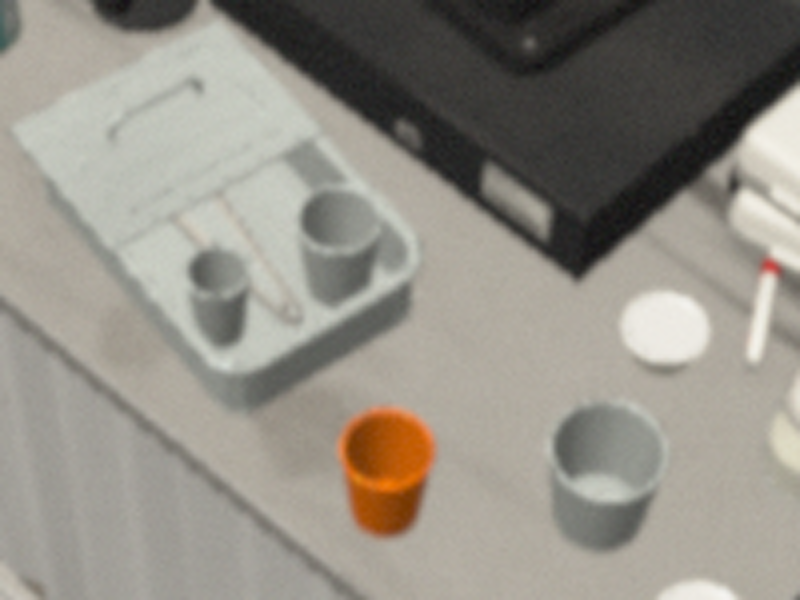

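View pics/sideZ.png

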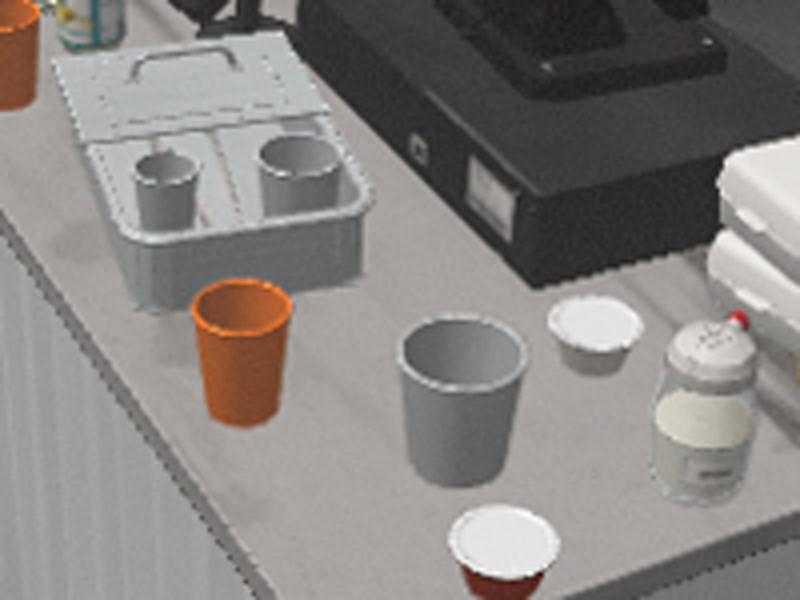

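Zoom shows rims (crop px) — scene: small (218,272), medium (340,220), large (608,452); side: small (167,168), medium (300,161), large (463,354). The tongs handle ends at scene (290,312), and the lid edge runs from (118,245) to (322,138).

```bash
cat > h.py <<'E'
from bench import *
import cv2,numpy as np
from scipy.spatial.transform import Rotation as Ro
def ray(s,px):
    K=np.array([[s["fx"],0,s["cx"]],[0,s["fy"],s["cy"]],[0,0,1]])
    u=cv2.undistortPoints(np.array([[px]],float),K,np.array(s["dist"],float))[0,0]
    E=np.array(s["extrinsics"]); d=E[:3,:3]@np.array([u[0],u[1],1]); return E[:3,3],d/np.linalg.norm(d)
def atz(s,px,z):
    o,d=ray(s,px); return (o+d*(z-o[2])/d[2]).round(1)
def tri(a,b):
    A=np.zeros((3,3));v=np.zeros(3)
    for o,d in (a,b):
        P=np.eye(3)-np.outer(d,d);A+=P;v+=P@o
    return np.linalg.solve(A,v).round(1)
def proj(s,p):
    E=np.linalg.inv(np.array(s["extrinsics"]));K=np.array([[s["fx"],0,s["cx"]],[0,s["fy"],s["cy"]],[0,0,1]])
    return cv2.projectPoints(np.array(p,float).reshape(-1,1,3),cv2.Rodrigues(E[:3,:3])[0],E[:3,3],K,np.array(s["dist"],float))[0][:,0]
def row(dp=None,goal=None,yaw=None):
    """shift in tool axes (units of jog) to bring TCP to goal"""
    s=sense();R=Ro.from_euler('xyz',s["tcp_rot"],degrees=True)
    return (R.inv().apply(np.array(goal)-s["tool_pos"])/100).round(3)
E
python3 - <<'E'
from h import *
S,D=snapshot("scene"),snapshot("side")
sc=lambda x,y:(260+x/4-.375,200+y/4-.375)
sd=lambda x,y:(250+x/4-.375,210+y/4-.375)
for n,a,b,h in [("small",(218,272),(167,168),83),("med",(340,220),(300,161),89),("large",(608,452),(463,354),90),("orange",(387,452),(242,307),86),("lidR",(322,138),(333,115),75),("lidL",(118,245),(85,143),75)]:
    print(n,tri(ray(S,sc(*a)),ray(D,sd(*b))),atz(S,sc(*a),h),atz(D,sd(*b),h))
for n,a,z in [("handle end",(293,320),17),("tong at lid",(200,200),17),("dipw",(665,326),34)]: print(n,atz(S,sc(*a),z))
for n,b,z in [("dipw",(597,324),34),("dipr",(505,542),34),("shaker",(712,345),119),("till corner?",(535,285),0)]: print(n,atz(D,sd(*b),z))
print(sense()["joint_pos"])
E
```

```text
small [448.5  16.1  86.4] [448.8  17.8  83. ] [452.3  22.1  83. ]
med [548.7 -17.8  85.8] [547.3 -19.4  89. ] [545.8 -22.8  89. ]
large [ 523.2 -307.6   93.3] [ 523.8 -306.4   90. ] [ 527.1 -303.2   90. ]
orange [ 415.4 -190.8   91.7] [ 416.1 -188.5   86. ] [ 421.  -182.5   86. ]
lidR [613.3  58.3  72.1] [607.2  56.5  75. ] [615.4  55.3  75. ]
lidL [414.   96.1  78.4] [417.6  98.3  75. ] [413.9 100.8  75. ]
handle end [489.  -22.9  17. ]
tong at lid [524.3 117.9  17. ]
dipw [ 675.9 -247.6   34. ]
dipw [ 677.3 -247.2   34. ]
dipr [ 489.6 -424.1   34. ]
shaker [ 655.4 -401.4  119. ]
till corner? [ 694.  -140.1    0. ]
[ 5.90503586e+01  7.50272124e+00  8.53048108e+01  2.86728730e-03
  8.72599927e+01 -4.89239954e+00]
```

```bash
python3 -c "
from h import *
print(row(goal=[505,0,390]))"
```

```text
[-4.537 -3.78   0.144]
```

```bash
R='-0.454 -0.378 0.014 0 0 0 -1'
python3 -m jog '-0.454 -0.378 0.014 0 0 0 -1; -0.454 -0.378 0.014 0 0 0 -1; -0.454 -0.378 0.014 0 0 0 -1; -0.454 -0.378 0.014 0 0 0 -1; -0.454 -0.378 0.014 0 0 0 -1'
python3 -m jog '-0.454 -0.378 0.014 0 0 0 -1; -0.454 -0.378 0.014 0 0 0 -1; -0.454 -0.378 0.014 0 0 0 -1; -0.454 -0.378 0.014 0 0 0 -1; -0.454 -0.378 0.014 0 0 0 -1'
python3 -m jog '0 0 0 0 0 0 -1; 0 0 0 0 0 0 -1'
python3 - <<'E'
from h import *
s=snapshot("wrist"); cv2.imwrite("pics/w1.png",s["img"][:,:,::-1])
np.save("w1.npy",s,allow_pickle=True)
print(s["fx"],s["extrinsics"])
for p in ([448.5,16,83],[548,-19,89],[489,-23,17]): print(proj(s,p))
E
```

```text
time: 0.82
tool_pos: [384.8, 267.7, 397.6]
tcp_rot: [180.0, 0.0, 154.0]
ft_force: [1.7, -0.2, -0.3]
finger_gap: 85.4
grip_force: 0.0
time: 1.45
tool_pos: [505.7, -1.9, 390.7]
tcp_rot: [180.0, 0.0, 153.9]
ft_force: [0.2, -0.2, -0.6]
finger_gap: 85.5
grip_force: 0.0
time: 1.7
tool_pos: [505.2, -0.1, 390.4]
tcp_rot: [180.0, -0.1, 153.9]
ft_force: [0.4, 0.6, 0.1]
finger_gap: 85.2
grip_force: 0.0
384.81372492640645 [[ 4.40624384e-01  8.51579764e-01  2.84010663e-01  4.32134532e+02]
 [ 8.97691000e-01 -4.18346484e-01 -1.38336861e-01  3.63734467e+01]
 [ 1.00999109e-03  3.15908411e-01 -9.48789153e-01  3.59209335e+02]
 [ 0.00000000e+00  0.00000000e+00  0.00000000e+00  1.00000000e+00]]
[[302.1014639 152.0896564]]
[[319.68779414 291.75745598]]
[[286.79061351 206.10254815]]
```

View pics/w1.png

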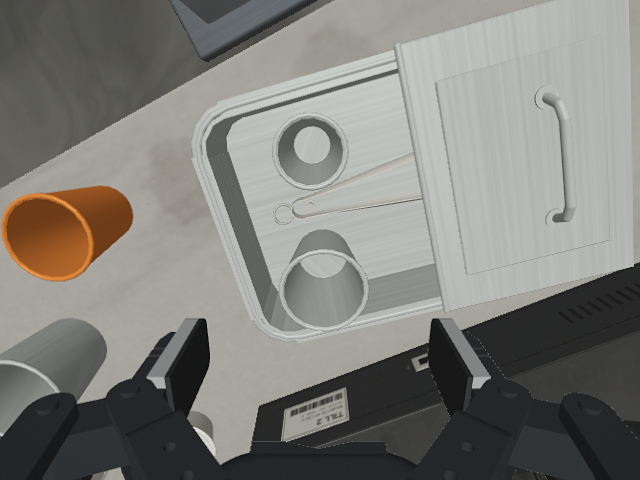

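Wrist view: small cup rim centre (310.5,152), medium (324,289). The tongs' loop end is at (274,214) and the arms' middle at the lid edge is (417,176). The lid edge runs from (397,47) to (444,308).

```bash
python3 - <<'E'
from h import *
s=np.load("w1.npy",allow_pickle=True).item()
print("small",atz(s,(310.5,152),83),"med",atz(s,(324,289),89))
h=atz(s,(274,214),17);t=atz(s,(417,176),17);print("tongs",h,t,np.degrees(np.arctan2(*(h-t)[[1,0]])))
a,b=atz(s,(397,47),75),atz(s,(444,308),75);print("lid",a,b,np.degrees(np.arctan2(*(b-a)[[1,0]])),np.linalg.norm(b-a))
m=atz(s,(324,289),89); print(row(goal=[m[0],m[1],305]))
E
```

```text
small [451.   21.3  83. ] med [547.4 -15.   89. ]
tongs [490.4 -36.9  17. ] [515.7  93.2  17. ] -101.00471960747413
lid [415.6 103.4  75. ] [612.6  63.8  75. ] -11.36585260023589 200.94068776631576
[-0.449  0.046  0.855]
```

```bash
python3 -m jog '-0.23 0.014 0.4 0 0 0 -1; -0.228 0.014 0.4 0 0 0 -1; 0 0 0.3 0 0 0 -1; 0 0 0.25 0 0 0 -1; 0 0 0.13 0 0 0 -1'
python3 -m jog '0 0 0 0 0 0 -1; 0 0 0 0 0 0 1; 0 0 0 0 0 0 1; 0 0 0 0 0 0 1; 0 0 0 0 0 0 1' 40
python3 -m jog '0 0 0 0 0 0 1; 0 0 0 0 0 0 1; 0 0 -0.1 0 0 0 1; 0 0 -0.3 0 0 0 1; 0 0 0 0 0 0 1'
```

```text
time: 2.38
tool_pos: [546.9, -16.0, 241.2]
tcp_rot: [-180.0, -0.1, 154.1]
ft_force: [0.5, -0.5, 0.6]
finger_gap: 85.3
grip_force: 0.0
time: 3.0
tool_pos: [548.7, -17.6, 245.1]
tcp_rot: [179.9, 0.2, 153.9]
ft_force: [-1.5, 1.3, 7.7]
finger_gap: 65.3
grip_force: 44.4
time: 3.62
tool_pos: [549.1, -17.8, 286.3]
tcp_rot: [179.9, 0.3, 153.9]
ft_force: [0.2, 0.2, -0.9]
finger_gap: 65.5
grip_force: 44.9
```

```bash
python3 -m jog '0 0 -0.4 0 0 0 1; 0 0 -0.35 0 0 0 1; 0 0 0 0 0 0 1'
python3 -c "
from h import *
print(row(goal=[524,-305.5,360]))"
```

```text
time: 4.0
tool_pos: [548.7, -17.7, 360.9]
tcp_rot: [179.9, 0.3, 153.9]
ft_force: [-0.2, -0.2, -2.1]
finger_gap: 65.4
grip_force: 45.2
[-1.042 -2.694  0.01 ]
```

```bash
python3 -m jog '-0.149 -0.385 0 0 0 0 1; -0.149 -0.385 0 0 0 0 1; -0.149 -0.385 0 0 0 0 1; -0.149 -0.385 0 0 0 0 1; -0.149 -0.385 0 0 0 0 1'
python3 -m jog '-0.149 -0.385 0 0 0 0 1; -0.149 -0.385 0 0 0 0 1; 0 0 0 0 0 0 1; 0 0 0 0 0 0 1'
python3 - <<'E'
from h import *
s=snapshot("wrist"); a=s["img"][:,:,::-1]
d=snapshot("side"); b=d["img"][200:350,260:460,::-1]; b=cv2.resize(b,(400,300),interpolation=cv2.INTER_CUBIC)
o=np.zeros((300,800,3),np.uint8);o[:,:400]=cv2.resize(a,(400,300));o[:,400:]=b
cv2.imwrite("pics/m2.png",o); np.save("w2.npy",s,allow_pickle=True)
print(sense()["tool_pos"],proj(s,[524,-305.5,90]),proj(d,[524,-305.5,90]))
E
```

```text
time: 4.62
tool_pos: [529.4, -224.4, 355.7]
tcp_rot: [180.0, -0.1, 153.9]
ft_force: [0.7, -0.2, -1.6]
finger_gap: 65.5
grip_force: 45.2
time: 5.12
tool_pos: [522.7, -305.2, 356.0]
tcp_rot: [180.0, -0.1, 153.9]
ft_force: [-0.4, 0.2, -1.4]
finger_gap: 65.1
grip_force: 45.3
[ 523.11486481 -304.49386629  356.83089532] [[317.24106802 252.04252998]] [[364.79954145 298.86583577]]
```

View pics/m2.png

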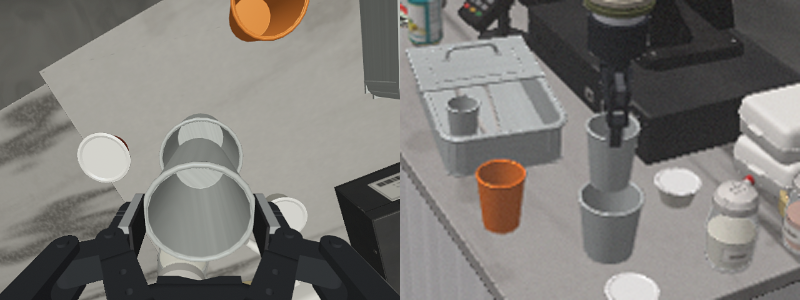

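```bash
python3 -m jog '-0.009 0.026 0.25 0 0 0 1; 0 0 0.25 0 0 0 1; 0 0 0.2 0 0 0 1; 0 0 0 0 0 0 1'
python3 -m jog '0 0 0.15 0 0 0 1; 0 0 0.09 0 0 0 1; 0 0 0 0 0 0 1; 0 0 0 0 0 0 1'
```

```text
time: 5.72
tool_pos: [524.4, -302.5, 285.5]
tcp_rot: [180.0, -0.2, 154.0]
ft_force: [0.0, -0.3, -0.7]
finger_gap: 65.3
grip_force: 45.3
time: 6.22
tool_pos: [525.1, -303.7, 264.1]
tcp_rot: [-180.0, 0.0, 153.9]
ft_force: [0.4, 0.5, -1.7]
finger_gap: 65.4
grip_force: 45.3
```

```bash
python3 -m jog '0 0 0.05 0 0 0 1; 0 0 0 0 0 0 1; 0 0 0 0 0 0 -1; 0 0 0 0 0 0 -1; 0 0 0 0 0 0 -1'
python3 -m jog '0 0 -0.2 0 0 0 -1; 0 0 -0.5 0 0 0 -1; 0 0 -0.4 0 0 0 -1; 0 0 0 0 0 0 -1; 0 0 0 0 0 0 -1'
python3 - <<'E'
from h import *
s=snapshot("wrist"); a=s["img"][:,:,::-1]
d=snapshot("side"); b=d["img"][200:350,260:460,::-1]; b=cv2.resize(b,(400,300),interpolation=cv2.INTER_CUBIC)
o=np.zeros((300,800,3),np.uint8);o[:,:400]=cv2.resize(a,(400,300));o[:,400:]=b
cv2.imwrite("pics/m3.png",o); np.save("w3.npy",s,allow_pickle=True)
print(sense()["tool_pos"],proj(s,[525,-303,90])/1.6,row(goal=[451,21,350]))
E
```

```text
time: 6.85
tool_pos: [525.1, -303.6, 259.0]
tcp_rot: [-180.0, 0.0, 153.9]
ft_force: [-0.5, 0.3, 0.3]
finger_gap: 85.3
grip_force: 0.0
time: 7.48
tool_pos: [525.0, -303.5, 369.6]
tcp_rot: [-180.0, 0.1, 153.9]
ft_force: [-0.3, 1.6, -0.6]
finger_gap: 85.4
grip_force: 0.0
[ 524.63283225 -303.31213213  367.66774501] [[198.74572011 151.18032307]] [2.086 2.59  0.182]
```

View pics/m3.png

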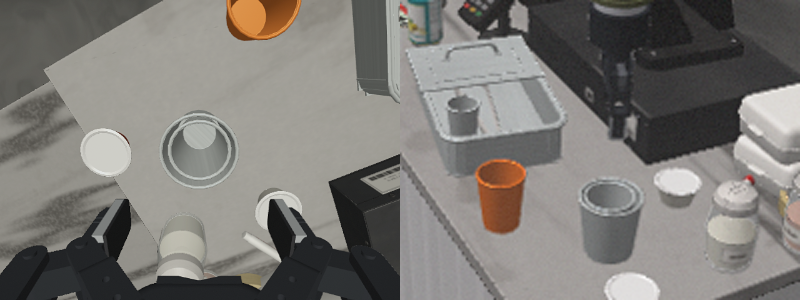

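Medium is seated concentrically in the large cup: both rims are centred near (199,150) in the wrist half. Now the small cup.

```bash
python3 -m jog '0.348 0.432 0 0 0 0 -1; 0.348 0.432 0 0 0 0 -1; 0.348 0.432 0 0 0 0 -1; 0.348 0.432 0 0 0 0 -1; 0.348 0.432 0 0 0 0 -1'
python3 -m jog '0.346 0.43 0.2 0 0 0 -1; 0 0 0.3 0 0 0 -1; 0 0 0 0 0 0 -1; 0 0 0 0 0 0 -1'
python3 -c "
from h import *
print(row(goal=[451,21,239]))"
```

```text
time: 8.2
tool_pos: [462.5, -31.5, 367.4]
tcp_rot: [-180.0, -0.1, 153.9]
ft_force: [1.1, 1.3, 0.4]
finger_gap: 85.2
grip_force: 0.0
time: 8.7
tool_pos: [451.5, 20.3, 319.0]
tcp_rot: [-180.0, -0.0, 153.9]
ft_force: [0.5, -0.7, 0.2]
finger_gap: 85.2
grip_force: 0.0
[0.007 0.004 0.8  ]
```

```bash
python3 -m jog '0 0 0.3 0 0 0 -1; 0 0 0.3 0 0 0 -1; 0 0 0.2 0 0 0 -1; 0 0 0 0 0 0 -1'
python3 -m jog '0 0 0 0 0 0 1; 0 0 0 0 0 0 1; 0 0 0 0 0 0 1; 0 0 0 0 0 0 1; 0 0 0 0 0 0 1' 40
python3 -m jog '0 0 0 0 0 0 1; 0 0 -0.1 0 0 0 1; 0 0 -0.4 0 0 0 1; 0 0 -0.4 0 0 0 1; 0 0 -0.3 0 0 0 1'
python3 -c "
from h import *
print(row(goal=[525,-302,359]))"
```

```text
time: 9.2
tool_pos: [451.2, 20.0, 238.3]
tcp_rot: [-180.0, -0.1, 153.9]
ft_force: [-0.3, -1.0, 0.6]
finger_gap: 85.5
grip_force: 0.0
time: 9.82
tool_pos: [452.4, 20.5, 240.9]
tcp_rot: [180.0, 0.2, 153.9]
ft_force: [-2.1, -2.3, 7.4]
finger_gap: 49.8
grip_force: 40.8
time: 10.45
tool_pos: [451.5, 20.8, 361.6]
tcp_rot: [179.9, 0.1, 153.9]
ft_force: [1.2, -0.1, -1.1]
finger_gap: 49.7
grip_force: 41.9
[-2.078 -2.577  0.028]
```

```bash
python3 -m jog '-0.346 -0.43 0 0 0 0 1; -0.346 -0.43 0 0 0 0 1; -0.346 -0.43 0 0 0 0 1; -0.346 -0.43 0 0 0 0 1; -0.346 -0.43 0 0 0 0 1'
python3 -m jog '-0.346 -0.43 0 0 0 0 1; 0 0 0 0 0 0 1; 0 0 0 0 0 0 1'
python3 - <<'E'
from h import *
s=snapshot("wrist"); a=s["img"][:,:,::-1]
d=snapshot("side"); b=d["img"][200:350,260:460,::-1]; b=cv2.resize(b,(400,300),interpolation=cv2.INTER_CUBIC)
o=np.zeros((300,800,3),np.uint8);o[:,:400]=cv2.resize(a,(400,300));o[:,400:]=b
cv2.imwrite("pics/m4.png",o)
print(sense()["tool_pos"],row(goal=[525,-302,261]))
E
```

```text
time: 11.08
tool_pos: [512.5, -250.2, 359.8]
tcp_rot: [180.0, 0.1, 153.9]
ft_force: [0.1, 0.8, -0.3]
finger_gap: 49.9
grip_force: 41.9
time: 11.45
tool_pos: [524.4, -302.2, 358.9]
tcp_rot: [180.0, -0.0, 153.9]
ft_force: [-0.0, -0.3, -1.5]
finger_gap: 49.9
grip_force: 42.0
[ 524.55581291 -301.24209526  359.15312945] [-0.007 -0.005  0.982]
```

View pics/m4.png

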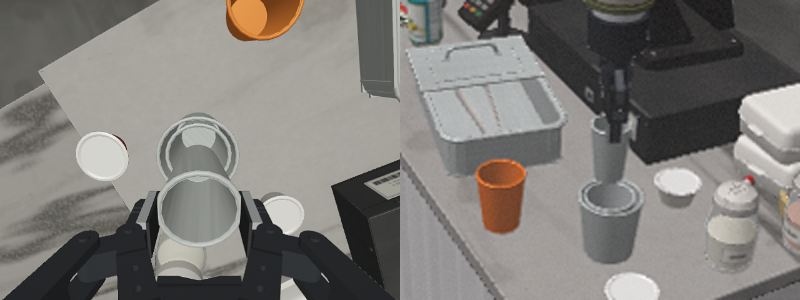

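The small cup is held upright over the nest, lined up in both views (side half, cup at (610,150) above the rim at (611,195)). Lowering it.

```bash
python3 -m jog '0 -0.01 0.25 0 0 0 1; 0 0 0.25 0 0 0 1; 0 0 0.2 0 0 0 1; 0 0 0.15 0 0 0 1; 0 0 0 0 0 0 1'
python3 -m jog '0 0 0.13 0 0 0 1; 0 0 0 0 0 0 1; 0 0 0 0 0 0 1'
```

```text
time: 12.18
tool_pos: [523.7, -302.5, 272.4]
tcp_rot: [180.0, -0.1, 154.0]
ft_force: [-0.3, -0.4, -1.0]
finger_gap: 50.1
grip_force: 42.0
time: 12.55
tool_pos: [524.1, -303.2, 260.8]
tcp_rot: [-180.0, 0.0, 153.9]
ft_force: [-0.3, 0.4, -0.7]
finger_gap: 49.9
grip_force: 42.0
```

```bash
python3 -m jog '0 0 0 0 0 0 -1; 0 0 0 0 0 0 -1; 0 0 0 0 0 0 -1; 0 0 0 0 0 0 -1'
python3 -m jog '0 0 -0.2 0 0 0 -1; 0 0 -0.5 0 0 0 -1; 0 0 -0.4 0 0 0 -1; 0 0 0 0 0 0 -1; 0 0 0 0 0 0 -1'
python3 - <<'E'
from h import *
s=snapshot("wrist"); a=s["img"][:,:,::-1]
d=snapshot("side"); b=d["img"][200:350,260:460,::-1]; b=cv2.resize(b,(400,300),interpolation=cv2.INTER_CUBIC)
o=np.zeros((300,800,3),np.uint8);o[:,:400]=cv2.resize(a,(400,300));o[:,400:]=b
cv2.imwrite("pics/m5.png",o)
# tongs: w1
w=np.load("w1.npy",allow_pickle=True).item()
for z in (10,17): print(atz(w,(274,214),z),atz(w,(297,208),z),atz(w,(417,176),z))
print(sense()["tool_pos"])
E
```

```text
time: 13.05
tool_pos: [524.1, -303.1, 260.7]
tcp_rot: [-180.0, 0.0, 153.9]
ft_force: [-0.4, 0.3, -0.1]
finger_gap: 85.7
grip_force: 0.0
time: 13.68
tool_pos: [524.1, -303.1, 371.6]
tcp_rot: [-180.0, 0.1, 153.9]
ft_force: [0.0, 0.7, -0.9]
finger_gap: 85.4
grip_force: 0.0
[491.6 -38.4  10. ] [495.9 -16.5  10. ] [517.4  94.4  10. ]
[490.4 -36.9  17. ] [494.7 -15.5  17. ] [515.7  93.2  17. ]
[ 523.74072013 -302.89614896  369.67135225]
```

View pics/m5.png

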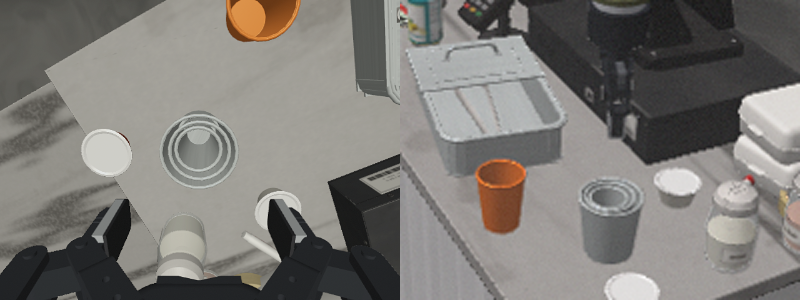

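All three cups are nested concentrically, rims around (199,150) in the wrist half. On to the tongs.

```bash
python3 -c "
from h import *
print(row(goal=[502.5,22,340]))"
```

```text
[1.617 2.825 0.301]
```

```bash
python3 -m jog '0.27 0.471 0 0 0 0 -1; 0.27 0.471 0 0 0 0 -1; 0.27 0.471 0 0 0 0 -1; 0.27 0.471 0 0 0 0 -1; 0.27 0.471 0 0 0 0 -1'
python3 -m jog '0.267 0.47 0.1 0 0 0 -1; 0 0 0.2 0 0 0.156 -1; 0 0 0 0 0 0.156 -1; 0 0 0 0 0 0.156 -1; 0 0 0 0 0 0.156 -1'
python3 -m jog '0 0 0 0 0 0.156 -1; 0 0 0 0 0 0.156 -1; 0 0 0 0 0 0.156 -1; 0 0 0 0 0 0.156 -1; 0 0 0 0 0 0 -1'
python3 - <<'E'
from h import *
s=snapshot("wrist"); cv2.imwrite("pics/w6.png",s["img"][:,:,::-1]);np.save("w6.npy",s,allow_pickle=True)
print(sense()["tool_pos"],sense()["tcp_rot"],sense()["joint_pos"].round(),proj(s,[[491,-38,14],[502.6,22,14],[516,93,14]]))
E
```

```text
time: 14.4
tool_pos: [505.5, -30.6, 369.4]
tcp_rot: [-180.0, -0.1, 153.9]
ft_force: [0.3, 0.7, 0.4]
finger_gap: 85.5
grip_force: 0.0
time: 15.02
tool_pos: [502.4, 21.8, 339.2]
tcp_rot: [-179.9, -0.1, 116.2]
ft_force: [0.3, -0.6, 0.3]
finger_gap: 85.4
grip_force: 0.0
time: 15.65
tool_pos: [502.5, 21.7, 339.5]
tcp_rot: [-179.9, 0.0, 79.1]
ft_force: [-0.2, -0.2, 0.9]
finger_gap: 85.6
grip_force: 0.0
[502.56104481  21.7068241  339.69687467] [-1.79889395e+02  1.35720182e-02  7.92679836e+01] [ -3.  -5. 105.   0.  80.   7.] [[319.18300178 294.85396783]
 [319.28974801 224.92652881]
 [318.99602601 130.03666443]]
```

View pics/w6.png

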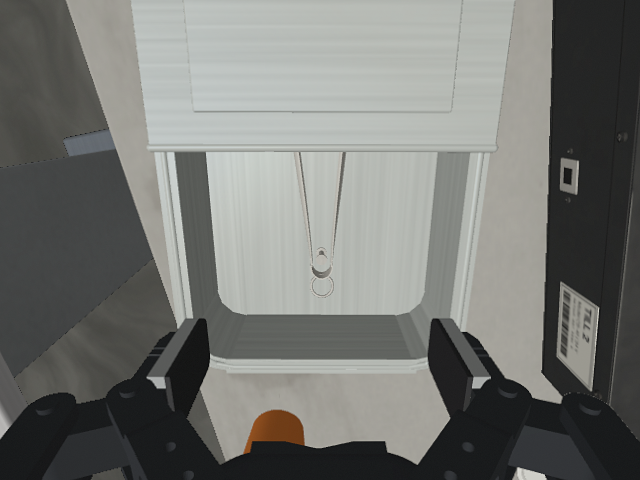

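The tongs run vertically at column ~321 with the loop end at (322,297), within 2 mm of the prediction. Descending to grasp.

```bash
python3 -m jog '0 0.01 0.4 0 0 0 -1; 0 0 0.4 0 0 0 -1; 0 0 0.4 0 0 0 -1; 0 0 0.25 0 0 0 -1; 0 0 0 0 0 0 -1'
python3 -m jog '0 0 0.17 0 0 0 -1; 0 0 0 0 0 0 -1; 0 0 0 0 0 0 1; 0 0 0 0 0 0 1; 0 0 0 0 0 0 1' 70
python3 -m jog '0 0 0 0 0 0 1; 0 0 0 0 0 0 1; 0 0 0 0 0 0 1; 0 0 0 0 0 0 1'
```

```text
time: 16.32
tool_pos: [502.2, 21.6, 193.0]
tcp_rot: [-179.7, 0.0, 79.2]
ft_force: [-1.1, -0.2, 0.7]
finger_gap: 85.3
grip_force: 0.0
time: 16.95
tool_pos: [504.2, 21.5, 179.2]
tcp_rot: [179.9, -0.0, 79.1]
ft_force: [0.3, -0.6, 1.4]
finger_gap: 32.3
grip_force: 0.0
time: 17.45
tool_pos: [504.2, 21.5, 179.0]
tcp_rot: [180.0, -0.0, 79.1]
ft_force: [-0.4, -1.5, 3.7]
finger_gap: 24.8
grip_force: 68.1
```

```bash
python3 - <<'E'
import numpy as np
P=[(0,125,17),(3,121,19),(6,116,20),(9,112,20),(12,108,20),(14.5,105,20),(17,103,20),(17,103,20),(17.5,76,25),(18,50,30),(19,20,37),(20,-10,46),(20,-30,52),(20,-30,100),(20,-30,150),(20,-30,195)]
def T(a,u,z):
    a=np.radians(a);return np.array([u-186*np.cos(a)+162*np.sin(a),z+186*np.sin(a)+162*np.cos(a)])
for p,q in zip(P,P[1:]):
    d=T(*q)-T(*p);a=np.radians(p[0]);x=d@[np.cos(a),-np.sin(a)];z=d@[-np.sin(a),-np.cos(a)]
    print(q,"tx %.3f tz %.3f wy %.3f"%(x/100,z/100,-(q[0]-p[0])/60), T(*q).round())
E
```

```text
(3, 121, 19) tx 0.047 tz -0.115 wy -0.050 [-56. 191.]
(6, 116, 20) tx 0.037 tz -0.102 wy -0.050 [-52. 201.]
(9, 112, 20) tx 0.048 tz -0.091 wy -0.050 [-46. 209.]
(12, 108, 20) tx 0.048 tz -0.089 wy -0.050 [-40. 217.]
(14.5, 105, 20) tx 0.043 tz -0.073 wy -0.042 [-35. 223.]
(17, 103, 20) tx 0.053 tz -0.075 wy -0.042 [-28. 229.]
(17, 103, 20) tx 0.000 tz 0.000 wy 0.000 [-28. 229.]
(17.5, 76, 25) tx -0.259 tz 0.015 wy -0.008 [-53. 235.]
(18, 50, 30) tx -0.249 tz 0.014 wy -0.008 [-77. 242.]
(19, 20, 37) tx -0.278 tz -0.006 wy -0.017 [-103.  251.]
(20, -10, 46) tx -0.284 tz -0.020 wy -0.017 [-129.  262.]
(20, -30, 52) tx -0.208 tz 0.012 wy 0.000 [-149.  268.]
(20, -30, 100) tx -0.164 tz -0.451 wy 0.000 [-149.  316.]
(20, -30, 150) tx -0.171 tz -0.470 wy 0.000 [-149.  366.]
(20, -30, 195) tx -0.154 tz -0.423 wy 0.000 [-149.  411.]
```

```bash
python3 -m jog '0.047 0 -0.115 0 -0.05 0 1; 0.037 0 -0.102 0 -0.05 0 1; 0 0 0 0 0 0 1'
python3 -m jog '0.048 0 -0.091 0 -0.05 0 1; 0.048 0 -0.089 0 -0.05 0 1; 0 0 0 0 0 0 1'
python3 -m jog '0.043 0 -0.073 0 -0.042 0 1; 0.053 0 -0.075 0 -0.042 0 1; 0 0 0 0 0 0 1; 0 0 0 0 0 0 1'
python3 - <<'E'
from h import *
d=snapshot("side"); b=d["img"][200:350,260:460,::-1]; cv2.imwrite("pics/t7.png",cv2.resize(b,(800,600),interpolation=cv2.INTER_CUBIC))
E
```

```text
time: 17.82
tool_pos: [505.7, 30.8, 200.3]
tcp_rot: [180.0, 6.0, 79.1]
ft_force: [-0.1, 0.4, -0.4]
finger_gap: 24.6
grip_force: 68.2
time: 18.2
tool_pos: [507.8, 42.3, 216.4]
tcp_rot: [-180.0, 11.9, 79.1]
ft_force: [0.1, 0.1, -1.1]
finger_gap: 24.8
grip_force: 68.2
time: 18.7
tool_pos: [509.9, 54.1, 228.2]
tcp_rot: [-179.9, 16.9, 79.1]
ft_force: [0.2, 0.3, -0.8]
finger_gap: 25.3
grip_force: 68.3
```

View pics/t7.png

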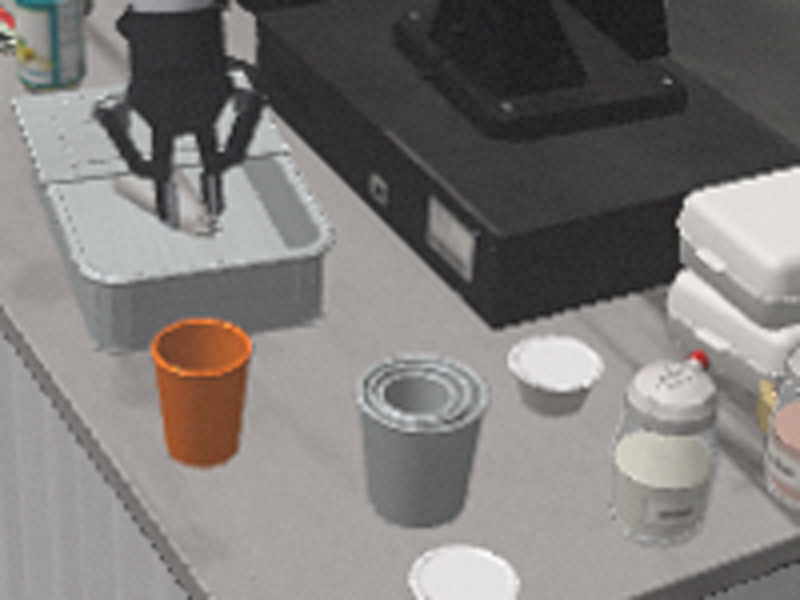

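The picture shows the tongs in the fingers with an end near (210,235) and an arm visible to (120,180). Checking this against the predicted positions.

```bash
python3 - <<'E'
from h import *
d=snapshot("side");s=sense();R=Ro.from_euler('xyz',s["tcp_rot"],degrees=True)
for y in (127,120,98,66,28,0,-40,-120):
    p=s["tool_pos"]+R.apply([-(y-66),0,162]); print(y,p.round(),((proj(d,p)[0]-[260,200])*4).round())
E
```

```text
127 [490. -50.  91.] [208. 229.]
120 [491. -43.  89.] [206. 227.]
98 [495. -23.  83.] [199. 221.]
66 [501.   8.  73.] [190. 212.]
28 [508.  43.  62.] [179. 202.]
0 [513.  69.  54.] [172. 195.]
-40 [520. 107.  42.] [161. 185.]
-120 [535. 182.  19.] [142. 167.]
```

```bash
python3 -m jog '-0.23 0 0 0 -0.025 0 1; 0 0 0 0 0 0 1; 0 0 0 0 0 0 1'
python3 - <<'E'
from h import *
s=sense();R=Ro.from_euler('xyz',s["tcp_rot"],degrees=True);g=s["tool_pos"]+0
for y in (120,-120): print(y,(s["tool_pos"]+R.apply([-(y-66),0,162])).round())
import numpy as np
def T(a,u,z):
    a=np.radians(a);return np.array([u-186*np.cos(a)+162*np.sin(a),z+186*np.sin(a)+162*np.cos(a)])
pos=s["tool_pos"]-[513.7,81.6,0]; u=pos@[.197,.98,0]; a0=s["tcp_rot"][1]
o=T(a0,0,0); p=(a0,u-o[0],s["tool_pos"][2]-o[1]); print(p)
for q in [(19,50,32),(19.5,20,39),(20,-10,47),(20,-32,54),(20,-32,100),(20,-32,150),(20,-32,195)]:
    d=T(*q)-T(*p);a=np.radians(p[0]);x=d@[np.cos(a),-np.sin(a)];z=d@[-np.sin(a),-np.cos(a)]
    print(q,"tx %.3f tz %.3f wy %.3f"%(x/100,z/100,-(q[0]-p[0])/60)); p=q
E
```

```text
time: 19.18
tool_pos: [506.0, 32.3, 235.8]
tcp_rot: [180.0, 18.5, 79.0]
ft_force: [-0.2, 0.3, -0.9]
finger_gap: 25.1
grip_force: 68.2
120 [486. -68.  99.]
-120 [530. 155.  23.]
(np.float64(18.51897289249877), np.float64(75.13296414202851), np.float64(23.085637181655585))
(19, 50, 32) tx -0.253 tz -0.020 wy -0.008
(19.5, 20, 39) tx -0.292 tz 0.015 wy -0.008
(20, -10, 47) tx -0.295 tz 0.009 wy -0.008
(20, -32, 54) tx -0.231 tz 0.009 wy 0.000
(20, -32, 100) tx -0.157 tz -0.432 wy 0.000
(20, -32, 150) tx -0.171 tz -0.470 wy 0.000
(20, -32, 195) tx -0.154 tz -0.423 wy 0.000
```

Handle at 99 mm with tips at 23 mm, so step 2's condition is met. Sliding out.

```bash
python3 -m jog '-0.253 0 -0.02 0 -0.008 0 1; 0 0 0 0 0 0 1'
python3 -m jog '-0.292 0 0.015 0 -0.008 0 1; -0.295 0 0.009 0 -0.008 0 1; 0 0 0 0 0 0 1'
python3 -m jog '-0.23 0 0.009 0 0 0 1; -0.05 0 0 0 0 0 1; 0 0 0 0 0 0 1'
```

```text
time: 19.42
tool_pos: [501.8, 9.2, 246.2]
tcp_rot: [179.9, 19.0, 79.0]
ft_force: [-0.5, 0.1, -0.9]
finger_gap: 25.3
grip_force: 68.2
time: 19.8
tool_pos: [491.1, -46.0, 263.2]
tcp_rot: [179.9, 20.0, 78.9]
ft_force: [-0.6, -0.8, -1.3]
finger_gap: 24.7
grip_force: 68.2
time: 20.18
tool_pos: [486.1, -70.9, 271.2]
tcp_rot: [180.0, 19.9, 79.0]
ft_force: [-0.5, -0.1, -1.7]
finger_gap: 25.3
grip_force: 68.2
```

```bash
python3 -m jog '-0.08 0 -0.22 0 0 0 1; -0.157 0 -0.432 0 0 0 1; -0.17 0 -0.47 0 0 0 1; -0.12 0 -0.33 0 0 0 1; 0 0 0 0 0 0 1'
python3 -m jog '0 0 0 0 0 0 1; 0 0 0 0 0 0 1; 0 0 0 0 0 0 1; 0 0 0 0 0 0 1'
python3 - <<'E'
from h import *
d=snapshot("side"); c=snapshot("scene")
o=np.hstack([cv2.resize(d["img"][180:330,240:440],(400,300)),cv2.resize(c["img"][180:330,260:460],(400,300))])[:,:,::-1]
cv2.imwrite("pics/f8.png",o)
s=sense();R=Ro.from_euler('xyz',s["tcp_rot"],degrees=True)
for y in (120,-120):
    p=s["tool_pos"]+R.apply([-(y-66),0,162]); print(y,p.round(),(proj(d,p)[0]-[240,180])*2,(proj(c,p)[0]-[260,180])*2+[400,0])
E
```

```text
time: 20.8
tool_pos: [487.0, -70.6, 429.4]
tcp_rot: [179.6, 19.9, 79.0]
ft_force: [-0.4, 0.3, -0.7]
finger_gap: 24.9
grip_force: 68.4
time: 21.3
tool_pos: [485.9, -71.3, 425.2]
tcp_rot: [-179.9, 20.0, 79.1]
ft_force: [0.8, -0.1, -0.8]
finger_gap: 25.0
grip_force: 68.4
120 [ 466. -176.  292.] [167.66980716  70.9852831 ] [613.35025988 154.18035451]
-120 [509.  46. 210.] [128.10404463  56.99925824] [519.86870859  91.01870742]
```

View pics/f8.png

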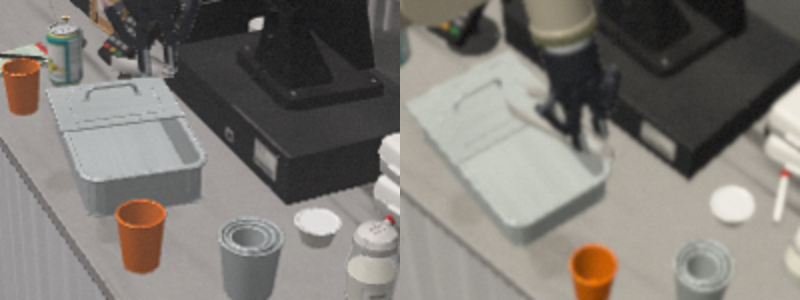

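The pan is empty. The tongs are held high, with tips near (512,92) and handle near (608,155) in the scene half, as predicted, and the cups are still nested. Handing in.

```bash
python3 -c "
from bench import *
print(hand_in())"
```

```text
the job is handed in; nothing more can be done
None
```

I handed the job in at about 21 s of the 72 s allowed: the cups are nested small in medium in large, and the tongs are held in the gripper with both ends over 200 mm above the counter, but the hand-in returned no verdict.

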